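Back up a ratcheted vial carousel

TASK

Bring the amber vial of the bench carousel back to the yellow pointer: lift the red ratchet pawl out of the teeth and throw it right over onto its stop, turn the drum back (clockwise from above) by its orange crank knob until the amber vial is about 10 mm short of the pointer, and lower the pawl gently back onto the toothed ring without letting it slam. Then press the knob steadily in the same clockwise direction, with 14 N (give or take 3 N), for about two seconds to seat the tooth hard against the pawl, wherever it catches, and prove that it holds, never harder than 20 N, and let go with the amber vial at the pointer and the pawl down. Leave the bottle, flask and beaker where they stand.

Things in the scene. Friction and masses are not known exactly. Their poses are not given: they have to be found in the camera images.
- carousel: Fixed vial carousel, grey base 245 x 255 mm. Origin: on the vertical drum axis at worktop height; z up; the yellow pointer (52 mm high, tip 95 mm from the axis) stands towards -x. The pawl's hinge line runs along this frame's y through x -60, z +52 mm; pawl middle at y -90 mm; its bracket, 63 mm high, is at y -100 to -112 mm. The disc is 200 mm wide, its top at z 30 mm.
- drum (a joint): Drum angle, rad, growing anticlockwise from above; turning back is clockwise and lowers it; stops at -0.30 and 2.85. At 0 the amber vial is at the pointer. The lowered pawl catches a tooth somewhere between -0.13 and 0.13 (and every 0.628 further). A brake drag (0.10 N m) holds it where it is left. With the pawl down it turns only anticlockwise. Vial tops: z 96 mm, crank arm 115 mm.
- ratchet_ring: The drum's toothed ring: 10 steel teeth, 12 mm high, on the disc's top, 80 to 100 mm from the axis, tops 42 mm above the worktop; each has an upright catching face and a ramp 30 mm long on its anticlockwise side. Origin: on the drum axis, 16 mm above the worktop; at drum = 0 its axes are the carousel's.
- pawl_nose: The pawl's steel nose with its brass clamp screw. Origin: on the hinge line, x along the pawl's bar. The nose, 10 x 12 x 20 mm, hangs 60 mm along the bar at the middle of its slot, but is clamped up to 11 mm nearer or farther, different each time and not in this pose: where the tooth catches must be felt. Force on it = (0.060 m x push at the knob - 0.10 N m) / 0.090 m.
- pawl (a joint): Angle of the red pawl, rad: 0 = down, nose fully between teeth; about 0.2 = nose riding on a tooth; 1.7 = thrown right over to its stop on the pointer side, where it stays by its own weight. Past about 1.1 it tips over by itself; below that it falls back to the ring. Lifting it takes less than 1.5 N at the grip.
- pawl_grip (a point): Middle of the free part (40 mm) of the pawl's steel cross handle, a rod 12 mm thick along the carousel's y, 28 mm outwards (-y) of the pawl's middle. From the hinge line it lies +42 mm along the carousel's x and 44 mm up with the pawl down, -49 and 36 mm with it over (61 mm radius). It can be pinched from above, fingers closing along the carousel's x, in both places.
- knob_grip (a point): Grip point on the axis of the orange crank knob: upright, 26 mm in diameter, spinning freely on the crank arm, 117 to 159 mm above the worktop; this point is at 143 mm, 60 mm from the drum axis. At drum = 0 it lies at 45 degrees from the carousel's +x towards +y, and turns with the drum.
- amber_top (a point): Centre of the cap's top of the amber vial (22 mm wide, 63 mm tall, brown with black cap; the other vials are white), fixed in the drum 55 mm from its axis.
- yellow_bottle: Bystander: round yellow bottle, 50 mm wide, 112 mm tall, on the worktop. Origin at the centre of its underside.
- flask: Bystander: conical flask, 68 mm wide, 102 mm tall, on the worktop. Origin at the centre of its underside.
- small_beaker: Bystander: small glass beaker, 45 x 55 mm, 59 mm tall, on the worktop. Origin at the centre of its underside.

How it is judged (in metres and radians):
On the way, in this order (a step that is already met when the one before it is completed fails the run):
1. the pawl is thrown right over (pawl above 1.55) before the drum is turned back (drum still above 1.0) (value of joint pawl above 1.55 rad and value of joint drum above 1 rad), for 0.2 s.
2. the drum is turned back to the last tooth space or the one after (drum -0.3 to 0.55) with the pawl still over (value of joint pawl above 1.55 rad and value of joint drum below 0.55 rad), for 0.2 s.
3. with the pawl down (below 0.06) and the drum within 0.16 of zero, the tooth is pressed on the pawl nose with 5.8 to 10.5 N (10.4 to 17.4 N at the knob) and held so for 1 s (value of joint pawl below 0.06 rad and value of joint drum between -0.16 and 0.16 rad and contact force between ratchet_ring and pawl_nose between 5.8 and 10.5 N), for 1 s.
At the end, for the whole second after the job is handed in: The pawl is down between the teeth (joint below 0.06 rad), the drum at rest within 0.16 rad of zero, so that the amber vial stands at the yellow pointer (value of joint pawl below 0.06 rad and value of joint drum between -0.16 and 0.16 rad and velocity of joint drum between -0.05 and 0.05 rad/s); the robot touches nothing.
It fails at once if with the pawl down (below 0.03), tooth and nose press on one another with more than 13 N (about 21 N at the knob) (contact force between ratchet_ring and pawl_nose above 13 N and value of joint pawl below 0.03 rad).
It fails at once if the pawl is let fall onto the ring: it closes faster than 5.3 rad/s within 0.5 rad of down (velocity of joint pawl below -5.3 rad/s and value of joint pawl below 0.5 rad).
It fails at once if the yellow bottle, the flask or the small beaker is moved by more than 15 mm (distance of any of yellow_bottle, flask, small_beaker from where it was at the start of the episode above 0.015 m).
It also fails if it takes over 72 s, if anything falls off the work surface, if the arm or the gripper's body presses on something with over 40 N, if the wrist force passes 120 N, or if a joint passes its speed limit or range.

ROBOT

A 7-joint arm with a two-finger parallel gripper is mounted at the origin on a cart in front of the work surface, level with it; the furniture and walls round the work are solid. World frame = base frame: x ahead of the robot, y to its left, z up, the work surface at z = 0. Lengths are in m, angles in degrees, forces in N, time in s.
With the tool pointing down it reaches from about 0.425 to 0.875 m from the base axis. Payload 4.7 kg.
Tool frame: the origin (TCP) lies midway between the tips of the shut fingers; the grasp point (between the pads) lies 19 mm behind it; z points along the fingers, y is the line along which they close (so a half turn about z gives the same grasp; the last joint's range is limited). The gripper opens to 85 mm and grips with 20 to 120 N. Pads are 22 mm wide; open, the fingers measure 114 mm over their backs; the gripper's body (76 mm by 85 mm) begins 54 mm behind the grasp point. The pads swing forward as they close: fully open they stand 13 mm farther back than shut.
Start: joints at [-62.561, 18.392, -4.016, 83.108, 1.295, 78.541, -3.26], TCP at [0.291, 0.581, 0.231] pointing down, gripper open.
Joint ranges: [-163.93, 163.93], [-17.29, 119.83], [-79.2, 71.16], [3.27, 140.29], [-89.18, 269.18], [5.43, 117.66], [-154.24, 154.24]. Speed limits (degrees/s): [147.25, 147.25, 180, 180, 180, 180, 180].

INTERFACE

Orientations are given as a 3x3 rotation matrix whose columns are the frame's x, y, z axes.
In Python, from station import r gives the robot as it stands.
- The arm moves only by the tool drive_tool, never from a script. Its argument "motion" is a list of rows, each a list of 3 entries, a list of its own where there are three numbers: the opening, from 0 (shut) to 1 (fully open), then the shift along the tool's x, y, z in mm, then the turn about the tool's z in degrees. In form: [[gripper, [dx, dy, dz], yaw], ...]. A call has 1 to 12 rows; each row is the pose to reach, as a shift and turn from the pose commanded when the call began, along the tool's axes at that moment; what a row does not reach only later rows make up. A row lasts 1/10 s, in which the tool goes at most 50 mm and 8.59 degrees, less where a joint would pass 70% of its speed; a pose out of reach is approached as far as the arm can. A call with a gripper value outside its range is refused whole. The fingers move at their own pace and stop on an object; "squeeze" is the grip in N (left out, the last holds). Time passes only in rows, so rows that repeat a pose let the fingers close. It gives the time, the measured TCP pose, the force, the opening and the grip force at its end, in the units of the state.
- r.sense(): the state, without advancing time (a new reading comes with each control period).
- r.snapshot(name): name is "side" or "top" or "wrist"; returns the picture (420x560x3 uint8, red, green, blue); there is no depth.
- r.calibration(name): a dict with "camera_matrix" (3x3 intrinsics, pixels), "rvec" (rotation vector, rad) and "tvec" (3), from world to camera coordinates, as OpenCV has them. Camera axes: x right, y down, z forward; pixel columns grow to the right and rows downward; lengths in m; the calibration is good to about 2 mm. A picture is of the moment at which its call begins: read the wrist's pose just before it. calibration takes no time and is no camera call; for the wrist camera it gives the pose at the moment of the call.
- r.job_done(): hands the job in; it is judged then, once.
The state is a dict: "clock": time; "qpos": joint angles; "qvel": joint speeds; "joint_torque": joint torques, N m; "ee_pos": TCP position; "orientation": TCP orientation; "force": force on the tool from outside, world axes, zero at the start; "ft_torque": the same for the moment, N m; "finger_gap": finger opening in m; "grasp_force": force on a finger pad.
Only numpy, scipy, OpenCV 4.12 (cv2) and the standard library are available. Lean on these libraries where they do the work, as an engineer would, in place of code of your own. Each camera call takes 0.05 s, during which the arm holds its last target. There are 200 camera calls.

## Working session

There is one attempt and no reset: what is moved stays moved. The work goes in short steps, Python scripts to look and compute and a tool call to move; the robot and the scene stay as the last step left them, time stands still between calls to the robot, and variables do not carry over. Pictures are saved under pics/ and viewed, at most 10 in all, crops included, and the job is handed in when it is done.

Besides the shell and the picture viewer there is one more tool, called after "Request:" as name(argument=value, ...), one argument or row to a line, values as JSON. drive_tool: Moves the arm, as the interface text tells. Its arguments: {"type":"object","properties":{"motion":{"type":"array"},"squeeze":{"type":"number"}},"required":["motion"]}

```bash
mkdir -p pics; python3 - <<'E'
from station import r
import cv2
s=r.sense()
for k in("clock","ee_pos","orientation","force","finger_gap"):print(k,s[k])
for n in("side","top"):
    im=r.snapshot(n);cv2.imwrite(f"pics/{n}0.png",im[:,:,::-1])
    c=r.calibration(n);print(n,c)
E
```

```text
clock 0.0
ee_pos [0.29117825 0.58053875 0.23022978]
orientation [[-8.93920317e-01  4.48225296e-01 -7.41941688e-04]
 [ 4.48225893e-01  8.93918601e-01 -1.75632669e-03]
 [-1.23994576e-04 -1.90257359e-03 -9.99998182e-01]]
force [-0.23416668  0.43045532 -0.74325449]
finger_gap 0.08542705340293276
side {'camera_matrix': array([[494.00526352,   0.        , 289.56421039],
       [  0.        , 494.00526352, 208.57100824],
       [  0.        ,   0.        ,   1.        ]]), 'rvec': array([ 0.05279354, -2.69614687,  1.57121039]), 'tvec': array([0.66461796, 0.12465491, 1.18678958])}
top {'camera_matrix': array([[381.35270657,   0.        , 275.3290255 ],
       [  0.        , 381.35270657, 214.59765189],
       [  0.        ,   0.        ,   1.        ]]), 'rvec': array([ 2.08164818, -2.14352588,  0.18874544]), 'tvec': array([-0.00711232,  0.67467547,  0.87792112])}
```

View pics/side0.png

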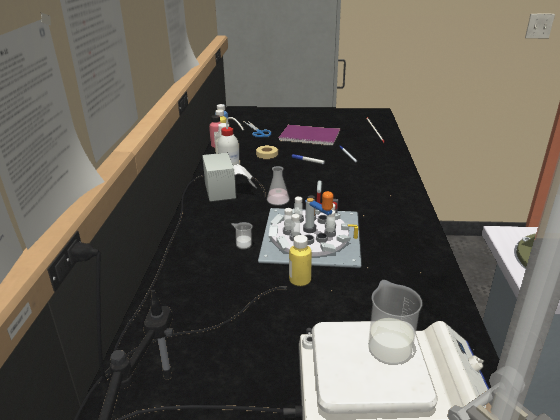

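View pics/top0.png

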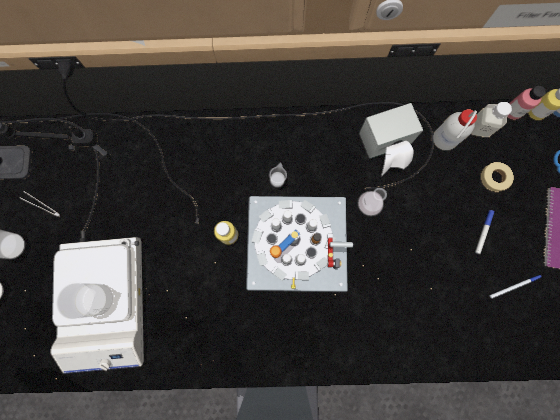

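The side view shows the carousel at about (310,235), the bottle at (300,262), the flask at (278,187) and the beaker at (243,236). In the top view the carousel base runs from (248,197) to (347,291), with the pointer at (294,284), the pawl handle at (340,245), the knob at (276,252) and the amber vial at (316,238).

```bash
cat > h.py <<'E'
from station import r
import cv2, numpy as np
def ray(c,uv):
    K=np.array(c["camera_matrix"]);R,_=cv2.Rodrigues(np.array(c["rvec"],float));t=np.array(c["tvec"],float).ravel()
    d=R.T@np.linalg.solve(K,np.array([uv[0],uv[1],1.]));o=-R.T@t
    return o,d
def onz(c,uv,z):
    o,d=ray(c,uv);return o+d*(z-o[2])/d[2]
def proj(c,P):
    return cv2.projectPoints(np.array(P,float).reshape(-1,3),np.array(c["rvec"],float),np.array(c["tvec"],float),np.array(c["camera_matrix"]),None)[0].reshape(-1,2)
def blob(m):
    n,l,s,ce=cv2.connectedComponentsWithStats(m.astype(np.uint8));return sorted([(int(s[i,4]),ce[i].round(1).tolist(),s[i,:4].tolist()) for i in range(1,n)],reverse=True)[:3]
E
python3 - <<'E'
from h import *
im=cv2.imread("pics/top0.png");c=r.calibration("top")
cv2.imwrite("pics/topc.png",cv2.resize(im[185:300,195:395],None,fx=4,fy=4,interpolation=cv2.INTER_CUBIC))
h=cv2.cvtColor(im,cv2.COLOR_BGR2HSV);H,S,V=[h[...,i].astype(int) for i in range(3)]
roi=np.zeros(H.shape,bool);roi[185:300,200:400]=1
for n,m in dict(orange=(H>=4)&(H<16)&(S>180)&(V>120),yellow=(H>=19)&(H<33)&(S>130)&(V>100),red=((H<4)|(H>174))&(S>150)&(V>70)).items(): print(n,blob(m&roi))
# base plate: grey-blue
m=roi&(V>90)
m=cv2.morphologyEx(m.astype(np.uint8),cv2.MORPH_CLOSE,np.ones((7,7)))
cs=max(cv2.findContours(m,cv2.RETR_EXTERNAL,cv2.CHAIN_APPROX_NONE)[0],key=cv2.contourArea)
rc=cv2.minAreaRect(cs);print(rc)
for p in cv2.boxPoints(rc):print(p,onz(c,p,0.01))
E
```

```text
orange [(27, [275.3, 254.3], [270, 250, 11, 8]), (2, [278.5, 247.5], [278, 247, 2, 2]), (1, [328.0, 256.0], [328, 256, 1, 1])]
yellow [(19, [274.5, 251.9], [272, 250, 6, 5]), (19, [230.3, 236.7], [224, 230, 11, 11]), (16, [293.0, 283.8], [292, 278, 3, 10])]
red [(46, [329.4, 245.4], [328, 238, 5, 15]), (40, [330.1, 262.1], [328, 257, 5, 10])]
((299.56439208984375, 244.4888153076172), (104.91423797607422, 97.22445678710938), 1.4688007831573486)
[245.87845 291.74048] [0.4889411  0.05364247 0.01      ]
[248.37057 194.54794] [0.74142321 0.04382388 0.01      ]
[353.25034 197.23715] [ 0.72524979 -0.23269427  0.01      ]
[350.7582 294.4297] [ 0.47510149 -0.20976211  0.01      ]
```

View pics/topc.png

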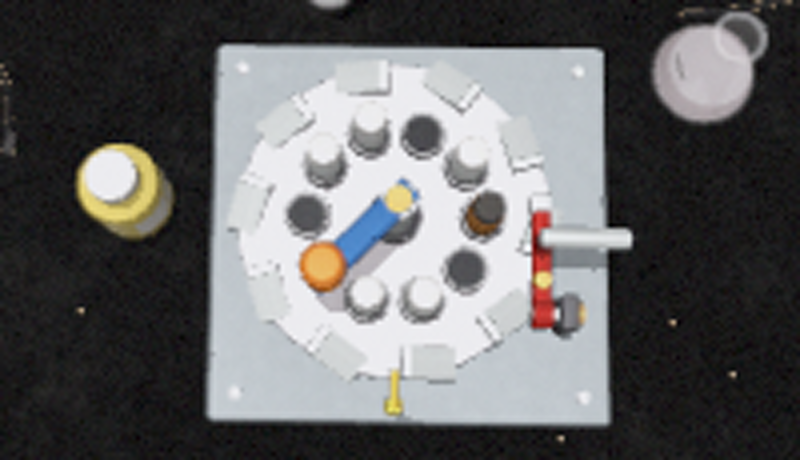

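The crop shows the crank hub at (398,198) and the knob top at (322,266). The amber cap is at (488,208) and the rod at (590,238). The plate corners are (220,45), (602,48), (610,424) and (207,418).

```bash
python3 - <<'E'
from h import *
c=r.calibration("top");f=lambda u,v:(195+(u+.5)/4-.5,185+(v+.5)/4-.5)
g=lambda u,v,z:onz(c,f(u,v),z)
co=np.array([g(*p,0.012) for p in[(220,45),(602,48),(610,424),(207,418)]]);print(co.round(4),co.mean(0))
for i in range(4):print(np.linalg.norm(co[i]-co[i-1]))
sc=np.array([g(*p,0.014) for p in[(243,67),(579,71),(585,398),(236,392)]]);print(sc.round(4),sc.mean(0))
ex=co[0]-co[3]+co[1]-co[2];print("yaw",np.degrees(np.arctan2(ex[1],ex[0])))
ey=co[0]-co[1]+co[3]-co[2];print("yaw",np.degrees(np.arctan2(-ey[0],ey[1])))
hub=g(398,198,.122);k=g(322,266,.159);am=g(488,204,.096);print("hub",hub,"knob",k,np.linalg.norm((k-hub)[:2]),np.degrees(np.arctan2(*(k-hub)[[1,0]])))
print("amber",am,np.linalg.norm((am-hub)[:2]),np.degrees(np.arctan2(*(am-hub)[[1,0]])))
p=g(395,375,.052);print("ptr",p,np.linalg.norm((p-hub)[:2]),np.degrees(np.arctan2(*(p-hub)[[1,0]])))
for u in(585,625):print("rod",g(u,238,.102))
for z in(.03,):
  # white disc edges in crop
  for p in[(236,215),(552,240),(395,378),(405,60)]:print("disc",g(*p,z))
E
```

```text
[[ 0.7372  0.0404  0.012 ]
 [ 0.7271 -0.2111  0.012 ]
 [ 0.4847 -0.2009  0.012 ]
 [ 0.4954  0.0521  0.012 ]] [ 0.61110116 -0.07988858  0.012     ]
0.2420975377894943
0.25170359351517724
0.2426053080750556
0.2532836910812168
[[ 0.7213  0.0253  0.014 ]
 [ 0.7116 -0.1948  0.014 ]
 [ 0.5012 -0.186   0.014 ]
 [ 0.511   0.0334  0.014 ]] [ 0.6112772 -0.080519   0.014    ]
yaw -2.5906165642324743
yaw -2.3550872210524276
hub [ 0.61603205 -0.06949102  0.122     ] knob [ 0.57461968 -0.02538033  0.159     ] 0.06050402660961408 133.19287982946653
amber [ 0.6145562  -0.12334791  0.096     ] 0.05387711000214357 -91.56969429543174
ptr [ 0.5177339  -0.06614742  0.052     ] 0.09835500172967472 178.0518433922764
rod [ 0.59207274 -0.1782562   0.102     ]
rod [ 0.5913837  -0.20149338  0.102     ]
disc [0.62131832 0.03038082 0.03      ]
disc [ 0.59948315 -0.16874954  0.03      ]
disc [ 0.51648686 -0.06672389  0.03      ]
disc [ 0.71888965 -0.0806004   0.03      ]
```

Request:
drive_tool(
  motion=[
    [1,[-614,-551,60],66],
    [1,[-614,-551,60],66],
    [1,[-614,-551,60],66],
    [1,[-614,-551,60],66],
    [1,[-614,-551,60],66],
    [1,[-614,-551,60],66],
    [1,[-614,-551,60],66],
    [1,[-614,-551,60],66],
    [1,[-614,-551,60],66],
    [1,[-614,-551,60],66],
    [1,[-614,-551,60],66],
    [1,[-614,-551,60],66],
  ],
  squeeze=20,
)

```text
clock: 1.3
ee_pos: [0.5105, 0.0222, 0.1876]
orientation: [[0.046, 0.999, 0.0], [0.999, -0.046, 0.0], [0.0, 0.0, -1.0]]
force: [-0.1, 0.4, 0.5]
finger_gap: 0.0858
grasp_force: 0.0
```

```bash
cat >> h.py <<'E'
YAW=np.radians(-2.4);AX=np.array([.616,-.0695])
C=lambda x,y,z:np.array([*(AX+np.array([[np.cos(YAW),-np.sin(YAW)],[np.sin(YAW),np.cos(YAW)]])@[x/1e3,y/1e3]),z/1e3])
def go(P,yang=None):
    s=r.sense();R=np.array(s["orientation"]);d=R.T@(np.array(P)-s["ee_pos"])*1e3
    a=np.degrees(np.arctan2(R[1,1],R[0,1]));t=0 if yang is None else (a-yang+90)%180-90
    print("clk",s["clock"],"pos",np.round(s["ee_pos"],4),"yang",round(a,2),"shift",d.round(1),"yaw",round(t,2),"F",np.round(s["force"],1))
E
python3 -c "
from h import *
go(C(-18,-118,130),-2.4);print(r.sense()['qpos'])"
```

```text
clk 1.3 pos [0.5105 0.0222 0.1876] yang -2.62 shift [-204.9   92.1   57.5] yaw -0.22 F [-0.1  0.4  0.5]
[-31.90828798   2.63714209  27.38480823 106.95249954  -1.31274624
  70.69952981  -6.73433533]
```

Request:
drive_tool(
  motion=[
    [1,[-50,22,0],0],
    [1,[-100,45,0],0],
    [1,[-150,68,10],0],
    [1,[-205,92,20],0],
    [1,[-205,92,45],0],
    [1,[-205,92,45],0],
  ],
)

```text
clock: 1.9
ee_pos: [0.59, -0.1897, 0.1384]
orientation: [[0.053, 0.999, -0.007], [0.999, -0.053, -0.002], [-0.003, -0.007, -1.0]]
force: [-0.7, -0.0, -0.2]
finger_gap: 0.0857
grasp_force: 0.0
```

```bash
python3 -c "
from h import *
go(C(-18,-118,80),-2.4);cv2.imwrite('pics/w1.png',r.snapshot('wrist')[:,:,::-1]);c=r.calibration('wrist')
print(proj(c,[C(-18,-118,96),C(-18,-98,96),C(-18,-138,96)]))
print(r.sense()['finger_gap'])"
```

```text
clk 1.9 pos [ 0.59   -0.1897  0.1384] yang -3.02 shift [ 3.4  3.3 58.4] yaw -0.62 F [-0.7 -0.  -0.2]
[[278.2637739  239.13296653]
 [278.12534825 210.12639446]
 [278.39352989 266.32284354]]
0.08534222848987844
```

View pics/w1.png

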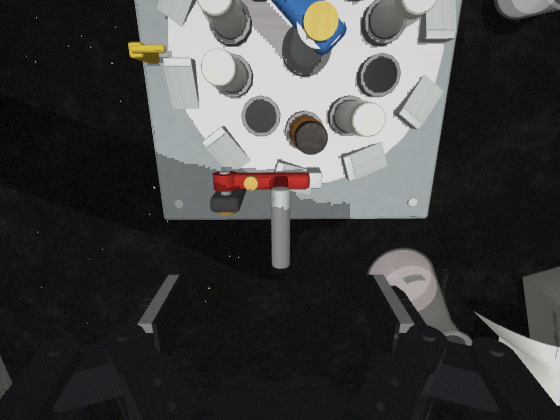

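The wrist view shows the rod from (280,188) to (281,268), within a few pixels of its projected position. The flask stands right of the right finger at about (405,290), so I'll check that clearance.

```bash
python3 -c "
from h import *
c=r.calibration('top');f=lambda u,v:(195+(u+.5)/4-.5,185+(v+.5)/4-.5)
print('flask top',onz(c,f(740,36),.102),'body',onz(c,f(703,75),.02),'bottle',onz(c,f(110,175),.112),'tcp-open-finger',C(39,-118,80))
go(C(-18,-118,82),-2.4)
c=r.calibration('wrist');print('rod end->y',onz(c,(281,266),.096),C(-18,-138,96), 'rod',onz(c,(280,240),.102))"
```

```text
flask top [ 0.7102793  -0.27784029  0.102     ] body [ 0.70509598 -0.27392418  0.02      ] bottle [0.6360757  0.09780962 0.112     ] tcp-open-finger [ 0.65002446 -0.18902964  0.08      ]
clk 1.95 pos [ 0.5909 -0.1869  0.14  ] yang -2.87 shift [ 0.4  2.5 58. ] yaw -0.47 F [0.2 0.1 1.3]
rod end->y [ 0.59400187 -0.20646215  0.096     ] [ 0.59223695 -0.20662519  0.096     ] rod [ 0.59424578 -0.18460832  0.102     ]
```

Request:
drive_tool(
  motion=[
    [1,[0,2.5,25],0],
    [1,[0,2.5,50],0],
    [1,[0,2.5,58],0],
    [0,[0,2.5,58],0],
    [0,[0,2.5,58],0],
    [0,[0,2.5,58],0],
    [0,[0,2.5,58],0],
    [0,[0,2.5,58],0],
  ],
  squeeze=20,
)

```text
clock: 2.75
ee_pos: [0.5944, -0.185, 0.0853]
orientation: [[0.046, 0.999, -0.002], [0.999, -0.046, 0.001], [0.0, -0.002, -1.0]]
force: [-12.0, 0.2, 4.9]
finger_gap: 0.0125
grasp_force: 6.5
```

```bash
python3 -c "
from h import *
s=r.sense();print(s['ee_pos'],s['force'],s['finger_gap'],s['grasp_force'])
go(C(-18,-118,82),-2.4)
a0=np.arctan2(44,42)
for th in (0.25,.5,.75,1,1.25,1.5,1.7,1.75):
  a=a0+th;print(th,'dy',round(61*np.cos(a)-61*np.cos(a0),1),'dz',-round(61*np.sin(a)-61*np.sin(a0),1))"
```

```text
[ 0.59439343 -0.1849872   0.08527988] [-12.02581067   0.18298673   4.94601312] 0.012524286959325658 6.489269435405731
clk 2.75 pos [ 0.5944 -0.185   0.0853] yang -2.63 shift [-1.7 -1.2  3.3] yaw -0.23 F [-12.    0.2   4.9]
0.25 dy -12.2 dz -9.0
0.5 dy -26.3 dz -14.8
0.75 dy -41.4 dz -16.9
1 dy -56.5 dz -15.2
1.25 dy -70.7 dz -9.8
1.5 dy -83.2 dz -1.0
1.7 dy -91.3 dz 8.0
1.75 dy -93.0 dz 10.5
```

Request:
drive_tool(
  motion=[
    [0,[0,-6,-5],0],
    [0,[0,-12,-9],0],
    [0,[0,-26,-15],0],
    [0,[0,-41,-17],0],
    [0,[0,-56,-15],0],
    [0,[0,-71,-10],0],
    [0,[0,-83,-1],0],
    [0,[0,-91,8],0],
    [0,[0,-91,8],0],
    [0,[0,-91,8],0],
  ],
)

```text
clock: 3.75
ee_pos: [0.5037, -0.1811, 0.0768]
orientation: [[0.046, 0.999, -0.002], [0.999, -0.046, 0.0], [0.0, -0.002, -1.0]]
force: [-2.0, 0.4, 3.0]
finger_gap: 0.0112
grasp_force: 21.6
```

```bash
python3 -c "
from h import *
s=r.sense();go(C(-109,-118,74),-2.4);print(s['finger_gap'],s['grasp_force'])
cv2.imwrite('pics/w2.png',r.snapshot('wrist')[:,:,::-1])"
```

```text
clk 3.75 pos [ 0.5037 -0.1811  0.0768] yang -2.65 shift [-1.8 -1.5  2.8] yaw -0.25 F [-2.   0.4  3. ]
0.011212453577989803 21.57023459672928
```

View pics/w2.png

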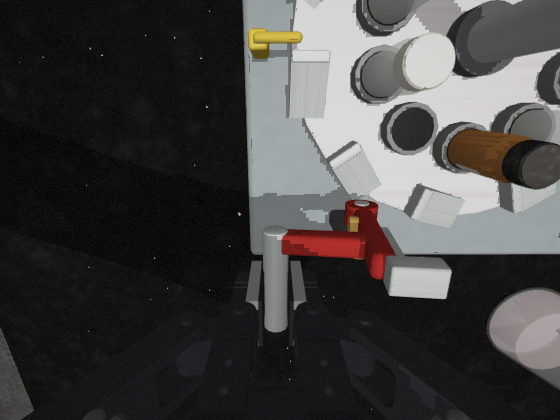

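The wrist view shows the pawl thrown right over, with its nose block at (415,277) and the rod held at (275,280). Next I'll release it, rise and go above the knob.

Request:
drive_tool(
  motion=[
    [0.4,[0,0,0],0],
    [0.4,[0,0,0],0],
    [0.4,[0,0,0],0],
    [0.6,[0,0,-50],0],
    [0.7,[0,0,-100],0],
    [0.7,[30,12,-123],0],
    [0.7,[78,31,-123],0],
    [0.7,[120,48,-123],0],
    [0.7,[159,64,-123],0],
    [0.7,[159,64,-123],0],
    [0.7,[159,64,-123],0],
  ],
)

```text
clock: 4.9
ee_pos: [0.5759, -0.0236, 0.1993]
orientation: [[0.043, 0.999, -0.001], [0.999, -0.043, -0.001], [-0.001, -0.001, -1.0]]
force: [0.3, -0.8, 0.2]
finger_gap: 0.0594
grasp_force: 0.0
```

```bash
python3 -c "
from h import *
go([.5746,-.0254,.126],-2.4)
im=r.snapshot('wrist');c=r.calibration('wrist')
cv2.imwrite('pics/w3.png',im[:,:,::-1])
h=cv2.cvtColor(im,cv2.COLOR_RGB2HSV);H,S,V=[h[...,i].astype(int) for i in range(3)]
print(blob((H>=4)&(H<17)&(S>170)&(V>120)));print(proj(c,[[.5746,-.0254,.159],[.5746,-.0254,.117]]))
it=r.snapshot('top');cv2.imwrite('pics/t3.png',cv2.resize(it[185:300,195:395,::-1],None,fx=4,fy=4))"
```

```text
clk 4.9 pos [ 0.5759 -0.0236  0.1993] yang -2.46 shift [-1.8 -1.1 73.3] yaw -0.06 F [ 0.3 -0.8  0.2]
[(1094, [276.8, 241.3], [258, 223, 39, 37]), (121, [270.2, 215.7], [262, 210, 19, 14]), (1, [279.0, 217.0], [279, 217, 1, 1])]
[[273.14964436 241.83986233]
 [273.53153113 219.00366216]]
```

View pics/w3.png

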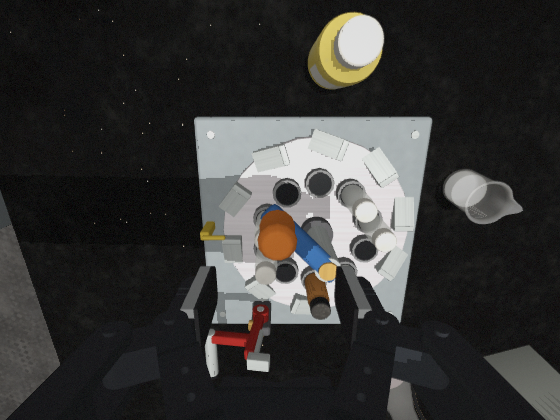

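The wrist view shows the pawl resting over by itself, with the rod at (212,350). The knob top is at (277,240), centred between the fingers.

Request:
drive_tool(
  motion=[
    [0.7,[-1.5,0.5,40],0],
    [0.7,[-1.5,0.5,73],0],
    [0.7,[-1.5,0.5,73],0],
    [0,[-1.5,0.5,73],0],
    [0,[-1.5,0.5,73],0],
    [0,[-1.5,0.5,73],0],
    [0,[-1.5,0.5,73],0],
    [0,[-1.5,0.5,73],0],
  ],
)

```text
clock: 5.8
ee_pos: [0.5773, -0.0266, 0.1292]
orientation: [[0.046, 0.999, 0.003], [0.999, -0.046, 0.001], [0.001, 0.003, -1.0]]
force: [-1.9, -0.6, 6.4]
finger_gap: 0.0249
grasp_force: 20.3
```

```bash
python3 -c "
from h import *
s=r.sense();go(s['ee_pos'],-2.4);print(s['finger_gap'],s['grasp_force'])
R=np.array(s['orientation']);p=np.array(s['ee_pos'])
d=p[:2]-AX;r0=np.hypot(*d);a0=np.arctan2(d[1],d[0]);print('radius',r0,'drum',a0-YAW-np.pi/4)
for dr in np.arange(1.45,.1,-.13):
  t=np.array([*(AX+.06*np.array([np.cos(dr+YAW+np.pi/4),np.sin(dr+YAW+np.pi/4)])),p[2]])
  print(round(dr,2),(R.T@(t-p)*1e3).round(1))"
```

```text
clk 5.8 pos [ 0.5773 -0.0266  0.1292] yang -2.63 shift [0. 0. 0.] yaw -0.23 F [-1.9 -0.6  6.4]
0.024907317251746722 20.320048928260803
radius 0.057730331328198985 drum 1.560874452739454
1.45 [6.  3.4 0. ]
1.32 [10.4  9.8  0. ]
1.19 [14.  16.7  0.1]
1.06 [16.6 24.1  0.1]
0.93 [18.3 31.7  0.1]
0.8 [18.9 39.5  0.1]
0.67 [18.6 47.2  0.2]
0.54 [17.2 54.9  0.2]
0.41 [14.9 62.4  0.2]
0.28 [11.6 69.4  0.2]
0.15 [ 7.4 76.   0.3]
```

Request:
drive_tool(
  motion=[
    [0,[2,1.5,-1],0],
    [0,[5,4,-1],0],
    [0,[9,10,-1],0],
    [0,[13,17,-1],0],
    [0,[16,24,-1],0],
    [0,[18,32,-1],0],
    [0,[18.5,39.5,-1],0],
    [0,[18.5,39.5,-1],0],
    [0,[18.5,39.5,-1],0],
  ],
)

```text
clock: 6.7
ee_pos: [0.6187, -0.0116, 0.1293]
orientation: [[0.047, 0.999, 0.005], [0.999, -0.047, -0.002], [-0.002, 0.005, -1.0]]
force: [1.0, -5.2, 5.4]
finger_gap: 0.0253
grasp_force: 20.4
```

```bash
python3 -c "
from h import *
s=r.sense();go(s['ee_pos'],-2.4);print(s['finger_gap'],s['grasp_force'])
R=np.array(s['orientation']);p=np.array(s['ee_pos'])
d=p[:2]-AX;r0=np.hypot(*d);a0=np.arctan2(d[1],d[0]);print('radius',r0,'drum',a0-YAW-np.pi/4)
for dr in np.arange(.71,.15,-.09):
  t=np.array([*(AX+.06*np.array([np.cos(dr+YAW+np.pi/4),np.sin(dr+YAW+np.pi/4)])),p[2]])
  print(round(dr,2),(R.T@(t-p)*1e3).round(1))"
```

```text
clk 6.7 pos [ 0.6187 -0.0116  0.1293] yang -2.7 shift [0. 0. 0.] yaw -0.3 F [ 1.  -5.2  5.4]
0.02532710084053459 20.387262403964996
radius 0.057931434371475285 drum 0.7805211242438983
0.71 [1.9 4.2 0. ]
0.62 [1.3 9.6 0. ]
0.53 [ 0.2 14.9  0.1]
0.44 [-1.4 20.   0.1]
0.35 [-3.4 25.   0.1]
0.26 [-5.9 29.8  0.2]
0.17 [-8.8 34.4  0.2]
```

Request:
drive_tool(
  motion=[
    [0,[0,5,0],0],
    [0,[-0.8,10.5,0],0],
    [0,[-2,16,0],0],
    [0,[-3.5,21,0],0],
    [0,[-5.5,26,0],0],
    [0,[-8,31,0],0],
    [0,[-10.5,35,0],0],
    [0,[-10.5,35,0],0],
    [0,[-10.5,35,0],0],
  ],
)

```text
clock: 7.6
ee_pos: [0.6519, -0.023, 0.1292]
orientation: [[0.047, 0.999, 0.002], [0.999, -0.047, -0.001], [-0.001, 0.002, -1.0]]
force: [-1.3, -3.2, 6.7]
finger_gap: 0.0253
grasp_force: 20.5
```

```bash
sed -i 's/AX=np.array(.*)$/AX=np.array([.617,-.0716])/' h.py; python3 -c "
from h import *
s=r.sense();print(s['finger_gap'],s['grasp_force'])
p=np.array(s['ee_pos'])
d=p[:2]-AX;r0=np.hypot(*d);a0=np.arctan2(d[1],d[0]);print('radius',r0,'drum',a0-YAW-np.pi/4)
im=r.snapshot('top');cv2.imwrite('pics/t4.png',cv2.resize(im[185:300,195:395,::-1],None,fx=4,fy=4,interpolation=cv2.INTER_CUBIC))
go([.5037,-.1811,.2],-2.6)"
```

```text
0.025304950334008994 20.48491269350052
radius 0.0598802062897472 drum 0.2045528803535459
clk 7.65 pos [ 0.6519 -0.023   0.1292] yang -2.67 shift [-164.9 -140.5  -70.9] yaw -0.07 F [-0.5 -3.6  6. ]
```

Request:
drive_tool(
  motion=[
    [0.6,[0,0,0],0],
    [0.6,[0,0,0],0],
    [0.6,[0,0,0],0],
    [0.6,[0,0,-45],0],
    [0.6,[0,0,-71],0],
    [0.6,[-38,-32,-71],0],
    [0.6,[-76,-64,-71],0],
    [0.6,[-114,-97,-71],0],
    [0.6,[-150,-128,-71],0],
    [0.6,[-165,-140,-71],0],
    [0.6,[-165,-140,-71],0],
    [0.6,[-165,-140,-71],0],
  ],
)

```text
clock: 8.85
ee_pos: [0.5042, -0.179, 0.1989]
orientation: [[0.045, 0.999, 0.001], [0.999, -0.045, 0.001], [0.001, 0.001, -1.0]]
force: [0.8, 1.5, -0.4]
finger_gap: 0.0512
grasp_force: 0.0
```

```bash
python3 -c "
from h import *
go([.5037,-.1811,.077],-2.6)
im=r.snapshot('wrist');a=cv2.resize(im[:,:,::-1],(400,300))
t=r.snapshot('top')[185:300,195:395,::-1];t=cv2.resize(t,(400,230),interpolation=cv2.INTER_CUBIC);cv2.imwrite('pics/t5.png',np.vstack([a,t]))"
```

```text
clk 8.85 pos [ 0.5042 -0.179   0.1989] yang -2.58 shift [ -2.2  -0.6 121.9] yaw 0.02 F [ 0.8  1.5 -0.4]
```

View pics/t5.png

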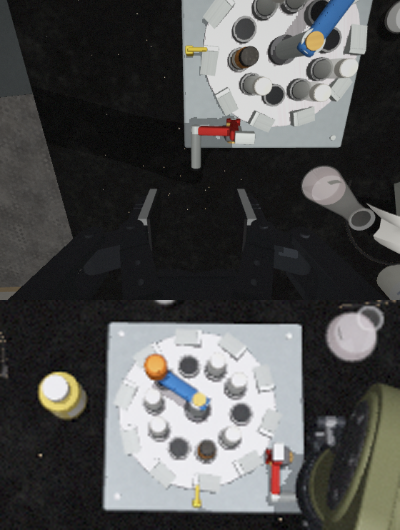

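The top crop shows the amber vial at (205,450), just short of the pointer at (197,490), with the pawl still over. I'll grip the rod again now.

Request:
drive_tool(
  motion=[
    [0.6,[-2,-0.5,50],0],
    [0.6,[-2,-0.5,100],0],
    [0.6,[-2,-0.5,122],0],
    [0.6,[-2,-0.5,122],0],
    [0,[-2,-0.5,122],0],
    [0,[-2,-0.5,122],0],
    [0,[-2,-0.5,122],0],
    [0,[-2,-0.5,122],0],
    [0,[-2,-0.5,122],0],
  ],
  squeeze=20,
)

```text
clock: 9.85
ee_pos: [0.503, -0.1822, 0.0786]
orientation: [[0.046, 0.999, 0.001], [0.999, -0.046, 0.001], [0.001, 0.001, -1.0]]
force: [-3.3, 1.2, 6.0]
finger_gap: 0.0108
grasp_force: 21.8
```

Request:
drive_tool(
  motion=[
    [0,[0,4,-5],0],
    [0,[0,8,-9],0],
    [0,[0,14,-14],0],
    [0,[0,21,-18],0],
    [0,[0,28,-21],0],
    [0,[0,35,-23],0],
    [0,[0,42,-24.5],0],
    [0,[0,50,-25],0],
    [0,[0,58,-24.5],0],
    [0,[0,65,-23],0],
    [0,[0,72,-20],0],
    [0,[0,79,-17],0],
  ],
)

```text
clock: 11.05
ee_pos: [0.5824, -0.1858, 0.0933]
orientation: [[0.046, 0.999, -0.0], [0.999, -0.046, 0.0], [0.0, -0.0, -1.0]]
force: [-1.5, -0.3, 0.5]
finger_gap: 0.0108
grasp_force: 22.3
```

Request:
drive_tool(
  motion=[
    [0,[0,2,1],0],
    [0,[0,4,2.5],0],
    [0,[0,6.5,4.3],0],
    [0,[0,8,5.5],0],
    [0,[0,8,5.5],0],
  ],
)

```text
clock: 11.55
ee_pos: [0.59, -0.1862, 0.0881]
orientation: [[0.046, 0.999, 0.0], [0.999, -0.046, 0.0], [0.0, 0.0, -1.0]]
force: [-1.3, -0.3, 0.2]
finger_gap: 0.0114
grasp_force: 22.4
```

Request:
drive_tool(
  motion=[
    [0,[0,1.5,1],0],
    [0,[0,3,2.2],0],
    [0,[0,4,3],0],
    [0,[0,4,3],0],
    [0,[0,4,3],0],
  ],
)

```text
clock: 12.05
ee_pos: [0.5938, -0.1863, 0.0852]
orientation: [[0.046, 0.999, -0.0], [0.999, -0.046, 0.0], [0.0, -0.0, -1.0]]
force: [-1.7, 0.7, 1.0]
finger_gap: 0.011
grasp_force: 22.2
```

Request:
drive_tool(
  motion=[
    [0.15,[0,0,0],0],
    [0.3,[0,0,0],0],
    [0.6,[0,0,0],0],
    [0.6,[0,0,0],0],
    [0.6,[0,0,-45],0],
    [0.6,[0,0,-90],0],
    [0.6,[0,0,-115],0],
    [0.6,[45,14,-115],0],
    [0.6,[90,28,-115],0],
    [0.6,[135,41,-115],0],
    [0.6,[166,50,-115],0],
    [0.6,[166,50,-115],0],
  ],
)

```text
clock: 13.25
ee_pos: [0.6529, -0.0145, 0.1996]
orientation: [[0.036, 0.999, 0.0], [0.999, -0.036, 0.004], [0.004, 0.0, -1.0]]
force: [0.7, 0.3, 0.1]
finger_gap: 0.0509
grasp_force: 0.0
```

```bash
python3 -c "
from h import *
go([.6519,-.023,.129],-2.6)
im=r.snapshot('wrist');cv2.imwrite('pics/w6.png',im[:,:,::-1])
print(proj(r.calibration('wrist'),[.6519,-.023,.159]))"
```

```text
clk 13.25 pos [ 0.6529 -0.0145  0.1996] yang -2.04 shift [-8.8 -0.7 70.6] yaw 0.56 F [0.7 0.3 0.1]
[[274.62484124 247.67479177]]
```

View pics/w6.png

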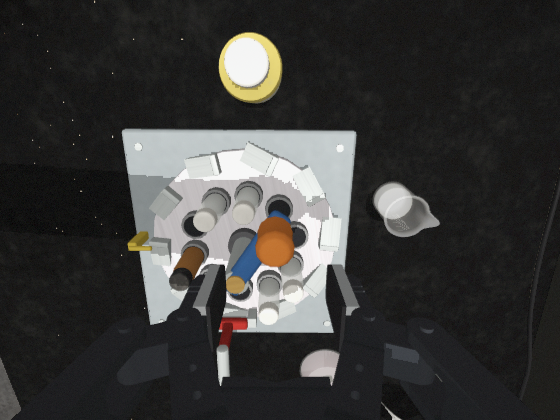

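The wrist view shows the pawl lowered, with its bar at (232,322). The knob top is at (276,250), between the fingers, and the bystanders haven't moved.

Request:
drive_tool(
  motion=[
    [0.6,[0,0,0],0],
    [0.6,[0,0,0],0],
    [0.6,[0,0,40],0],
    [0.6,[0,0,71],0],
    [0.6,[0,0,71],0],
    [0,[0,0,71],0],
    [0,[0,0,71],0],
    [0,[0,0,71],0],
    [0,[0,0,71],0],
    [0,[0,0,71],0],
    [0,[0,0,71],0],
  ],
)

```text
clock: 14.4
ee_pos: [0.6524, -0.0241, 0.1316]
orientation: [[0.047, 0.999, 0.003], [0.999, -0.047, -0.001], [-0.001, 0.003, -1.0]]
force: [-1.9, -2.6, 5.0]
finger_gap: 0.0254
grasp_force: 21.4
```

Request:
drive_tool(
  motion=[
    [0,[-0.6,0.8,0],0],
    [0,[-1.2,1.6,0],0],
    [0,[-1.8,2.4,0],0],
    [0,[-2.4,3.2,0],0],
    [0,[-2.4,3.2,0],0],
    [0,[-2.4,3.2,0],0],
  ],
)

```text
clock: 15.0
ee_pos: [0.6552, -0.0263, 0.1315]
orientation: [[0.046, 0.999, 0.002], [0.999, -0.046, -0.0], [-0.0, 0.002, -1.0]]
force: [-3.5, -1.7, 7.1]
finger_gap: 0.0255
grasp_force: 21.5
```

```bash
cat >> h.py <<'E'
def st():
    s=r.sense();p=np.array(s['ee_pos']);d=p[:2]-AX;a=np.arctan2(d[1],d[0]);t=np.array([np.sin(a),-np.cos(a)]);F=np.array(s['force'][:2])
    R=np.array(s['orientation']);print('clk',s['clock'],'rad',np.hypot(*d).round(4),'drum',round(a-YAW-np.pi/4,3),'Fcw(push)',(-F@t).round(2),'Frad',(-F@d/np.hypot(*d)).round(2),'cw in tool',(R.T@[*t,0]).round(2))
E
python3 -c "
from h import *
st()"
```

```text
clk 15.0 rad 0.0593 drum 0.128 Fcw(push) 1.54 Frad 3.55 cw in tool [-0.61  0.79  0.  ]
```

Free so far: 1.5 N is only the brake drag. I'll go on in small steps.

Request:
drive_tool(
  motion=[
    [0,[-0.6,0.8,0],0],
    [0,[-1.2,1.6,0],0],
    [0,[-1.9,2.3,0],0],
    [0,[-1.9,2.3,0],0],
    [0,[-1.9,2.3,0],0],
  ],
)

```text
clock: 15.5
ee_pos: [0.6573, -0.0281, 0.1315]
orientation: [[0.046, 0.999, 0.002], [0.999, -0.046, -0.0], [-0.0, 0.002, -1.0]]
force: [-3.6, -1.5, 7.2]
finger_gap: 0.0252
grasp_force: 21.5
```

```bash
python3 -c "
from h import *
st()"
```

```text
clk 15.5 rad 0.0593 drum 0.079 Fcw(push) 1.59 Frad 3.51 cw in tool [-0.65  0.76  0.  ]
```

Request:
drive_tool(
  motion=[
    [0,[-0.6,0.8,0],0],
    [0,[-1.3,1.5,0],0],
    [0,[-2.0,2.2,0],0],
    [0,[-2.0,2.2,0],0],
    [0,[-2.0,2.2,0],0],
  ],
)

```text
clock: 16.0
ee_pos: [0.6578, -0.0286, 0.1315]
orientation: [[0.045, 0.999, -0.002], [0.999, -0.045, 0.002], [0.002, -0.002, -1.0]]
force: [-8.3, 0.6, 11.1]
finger_gap: 0.0252
grasp_force: 21.8
```

```bash
python3 -c "
from h import *
st()"
```

```text
clk 16.0 rad 0.0593 drum 0.068 Fcw(push) 6.41 Frad 5.28 cw in tool [-0.66  0.76 -0.  ]
```

Caught near drum 0.07. I'll load it gradually.

Request:
drive_tool(
  motion=[
    [0,[-0.4,0.4,0],0],
    [0,[-0.8,0.8,0],0],
    [0,[-1.0,1.1,0],0],
    [0,[-1.0,1.1,0],0],
    [0,[-1.0,1.1,0],0],
  ],
)

```text
clock: 16.5
ee_pos: [0.658, -0.0286, 0.1315]
orientation: [[0.045, 0.999, -0.004], [0.999, -0.045, 0.004], [0.004, -0.004, -1.0]]
force: [-11.4, 3.2, 12.5]
finger_gap: 0.0255
grasp_force: 22.1
```

```bash
python3 -c "
from h import *
st()"
```

```text
clk 16.5 rad 0.0594 drum 0.066 Fcw(push) 10.44 Frad 5.57 cw in tool [-0.66  0.75 -0.01]
```

Request:
drive_tool(
  motion=[
    [0,[-0.4,0.5,0],0],
    [0,[-0.8,1.0,0],0],
    [0,[-0.8,1.0,0],0],
    [0,[-0.8,1.0,0],0],
    [0,[-0.8,1.0,0],0],
  ],
)

```text
clock: 17.0
ee_pos: [0.6581, -0.0287, 0.1315]
orientation: [[0.044, 0.999, -0.006], [0.999, -0.044, 0.005], [0.005, -0.006, -1.0]]
force: [-12.7, 3.6, 15.0]
finger_gap: 0.0252
grasp_force: 22.3
```

```bash
python3 -c "
from h import *
st()"
```

```text
clk 17.0 rad 0.0594 drum 0.063 Fcw(push) 11.64 Frad 6.14 cw in tool [-0.66  0.75 -0.01]
```

Request:
drive_tool(
  motion=[
    [0,[-0.4,0.5,0],0],
    [0,[-0.4,0.5,0],0],
    [0,[-0.4,0.5,0],0],
  ],
)

```text
clock: 17.3
ee_pos: [0.6581, -0.0287, 0.1314]
orientation: [[0.044, 0.999, -0.007], [0.999, -0.044, 0.005], [0.005, -0.007, -1.0]]
force: [-14.5, 4.3, 15.4]
finger_gap: 0.0252
grasp_force: 22.4
```

```bash
python3 -c "
from h import *
st()"
```

```text
clk 17.3 rad 0.0594 drum 0.062 Fcw(push) 13.39 Frad 6.94 cw in tool [-0.66  0.75 -0.01]
```

Request:
drive_tool(
  motion=[
    [0,[-0.1,0.2,0],0],
    [0,[-0.1,0.2,0],0],
    [0,[-0.1,0.2,0],0],
    [0,[-0.1,0.2,0],0],
    [0,[-0.1,0.2,0],0],
    [0,[-0.1,0.2,0],0],
    [0,[-0.1,0.2,0],0],
    [0,[-0.1,0.2,0],0],
  ],
)

```text
clock: 18.1
ee_pos: [0.6581, -0.0287, 0.1314]
orientation: [[0.044, 0.999, -0.007], [0.999, -0.044, 0.006], [0.005, -0.008, -1.0]]
force: [-14.8, 3.5, 16.2]
finger_gap: 0.0255
grasp_force: 22.4
```

```bash
python3 -c "
from h import *
st()
cv2.imwrite('pics/s8.png',cv2.resize(r.snapshot('side')[170:290,220:380,::-1],None,fx=4,fy=4,interpolation=cv2.INTER_CUBIC))"
```

```text
clk 18.1 rad 0.0594 drum 0.062 Fcw(push) 13.16 Frad 7.72 cw in tool [-0.66  0.75 -0.01]
```

Request:
drive_tool(
  motion=[
    [0,[0,0,0],0],
    [0,[0,0,0],0],
    [0,[0,0,0],0],
    [0,[0,0,0],0],
    [0,[0,0,0],0],
    [0,[0,0,0],0],
    [0,[0,0,0],0],
    [0,[0,0,0],0],
    [0,[0,0,0],0],
    [0,[0,0,0],0],
    [0,[0,0,0],0],
    [0,[0,0,0],0],
  ],
)

```text
clock: 19.35
ee_pos: [0.6581, -0.0288, 0.1314]
orientation: [[0.044, 0.999, -0.007], [0.999, -0.044, 0.006], [0.005, -0.008, -1.0]]
force: [-15.7, 4.9, 15.6]
finger_gap: 0.0251
grasp_force: 22.4
```

```bash
python3 -c "
from h import *
st()"
```

```text
clk 19.35 rad 0.0594 drum 0.062 Fcw(push) 14.72 Frad 7.34 cw in tool [-0.66  0.75 -0.01]
```

View pics/s8.png

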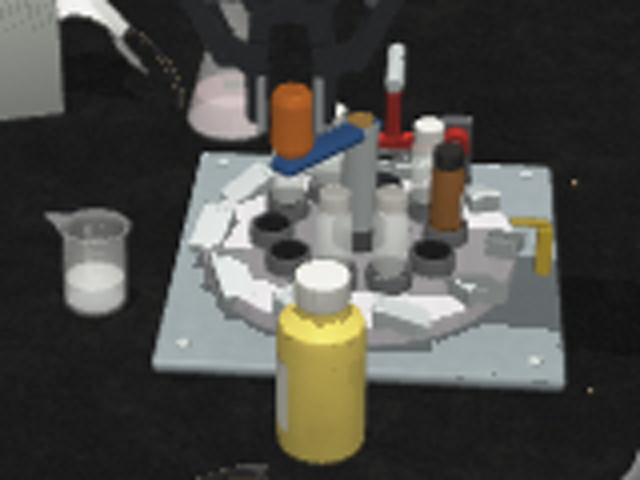

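The side view shows the pawl lying level, with its handle upright at (396,70), the amber vial by the pointer and the bystanders in place. The push held at 13–15 N for over 2 s, so I'll unload gently and let go.

Request:
drive_tool(
  motion=[
    [0,[0.8,-0.9,0],0],
    [0,[1.6,-1.8,0],0],
    [0,[2.4,-2.7,0],0],
    [0,[2.9,-3.3,0],0],
    [0,[2.9,-3.3,0],0],
    [0,[2.9,-3.3,0],0],
  ],
)

```text
clock: 19.95
ee_pos: [0.6578, -0.0286, 0.1315]
orientation: [[0.046, 0.999, -0.0], [0.999, -0.046, 0.001], [0.001, -0.001, -1.0]]
force: [-7.3, 0.1, 9.3]
finger_gap: 0.0254
grasp_force: 21.7
```

```bash
python3 -c "
from h import *
st()"
```

```text
clk 19.95 rad 0.0593 drum 0.069 Fcw(push) 5.41 Frad 4.96 cw in tool [-0.65  0.76 -0.  ]
```

Request:
drive_tool(
  motion=[
    [0,[0.6,-0.7,0],0],
    [0,[1.0,-1.2,0],0],
    [0,[1.0,-1.2,0],0],
    [0.2,[1.0,-1.2,0],0],
    [0.6,[1.0,-1.2,0],0],
    [0.7,[1.0,-1.2,0],0],
    [0.7,[1.0,-1.2,0],0],
    [0.7,[1.0,-1.2,-40],0],
    [0.7,[1.0,-1.2,-80],0],
    [0.7,[1.0,-1.2,-120],0],
    [0.7,[1.0,-1.2,-120],0],
    [0.7,[1.0,-1.2,-120],0],
  ],
)

```text
clock: 21.15
ee_pos: [0.6577, -0.0277, 0.2502]
orientation: [[0.046, 0.999, 0.002], [0.999, -0.046, 0.0], [0.001, 0.002, -1.0]]
force: [-0.7, -0.3, -1.0]
finger_gap: 0.0598
grasp_force: 0.0
```

```bash
python3 -c "
from h import *
im=r.snapshot('wrist');cv2.imwrite('pics/w9.png',im[:,:,::-1]);s=r.sense();print(s['clock'],s['ee_pos'],s['qvel'],s['force'])
h=cv2.cvtColor(im,cv2.COLOR_RGB2HSV);H,S,V=[h[...,i].astype(int) for i in range(3)]
b=blob((H>=4)&(H<17)&(S>170)&(V>120));print(b,onz(r.calibration('wrist'),b[0][1],.159))"
```

```text
21.2 [ 0.65691288 -0.02750025  0.24861389] [ 0.04134972  1.06018162 -0.33301053  1.45586472 -0.05108182  0.00252196
  0.04172456] [0.38943439 0.22695861 0.1476217 ]
[(953, [275.0, 207.5], [260, 188, 31, 39])] [ 0.65738853 -0.0204159   0.159     ]
```

View pics/w9.png

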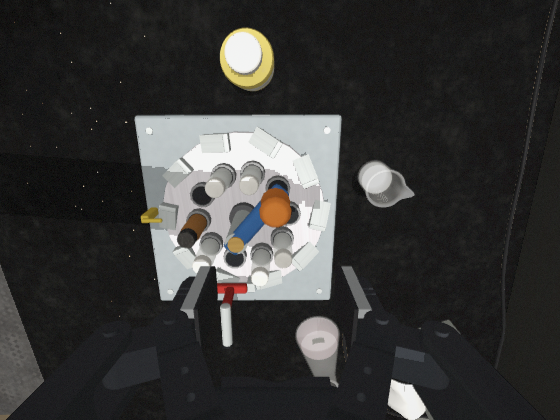

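The wrist view shows the pawl down at (232,288) and the amber vial at (192,230), at the pointer. The knob at (275,210) is free, and nothing else has moved.

```bash
python3 -c "
from station import r
print(r.job_done())"
```

```text
the job is handed in; nothing more can be done
None
```

I handed the job in at about 21 s on the robot's clock, but the hand-in gave no verdict: the amber vial is at the pointer (drum about 0.07 rad), the pawl is down and the bystanders look unmoved. I pressed the knob clockwise at 13–15 N for about 2 s, and the tooth held.

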